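Change the embossing die and lock it with the cam

ROBOT

A 6-joint arm with a two-finger parallel gripper is mounted at the origin on the work surface; the furniture and walls round the work are solid. World frame = base frame: x ahead of the robot, y to its left, z up, the work surface at z = 0. Lengths are in mm, angles in rad, forces in N, time in s.
With the tool pointing down it reaches from about 350 to 875 mm from the base axis. Payload 4.2 kg.
Tool frame: the origin (TCP) lies midway between the tips of the shut fingers; the grasp point (between the pads) lies 19 mm behind it; y points along the fingers, x is the direction in which the jaws open and shut, and the axes are right-handed (so a half turn about y gives the same grasp; the last joint's range is limited). The gripper opens to 85 mm and grips with 20 to 120 N. Pads are 22 mm wide; open, the fingers measure 114 mm over their backs; the gripper's body (76 mm by 85 mm) begins 54 mm behind the grasp point. The pads swing forward as they close: fully open they stand 13 mm farther back than shut.
Start: joints at [1.442, 0.385, 0.008, 0, -1.194, -0.259], TCP at [236.312, 578.581, 231.312] pointing down, gripper open.
Joint ranges: [-3.14, 3.14], [-1.21, 2.06], [-1.07, 1.41], [-3.16, 2.05], [-2.99, -0.16], [-3.1, 3.1]. Speed limits (rad/s): [2.79, 2.79, 3.14, 3.14, 3.14, 3.14].

INTERFACE

Orientations are given as a unit quaternion [x, y, z, w].
In Python, from bench import read_state, get_image, job_done gives the robot as it stands.
- The arm moves only by the tool play_rows, never from a script. Its argument "series" is a list of rows, each a list of 7 numbers: the shift along the tool's x, y, z in m, then the turn, a rotation vector about the tool's x, y, z in rad, then the finger opening in m, from 0 to 0.0854. In form: [[x, y, z, wx, wy, wz, claw], ...]. A call has 1 to 10 rows; each row shifts and turns the pose as measured when the row begins, along the tool's axes as they then stand; what a row does not reach is not made up. A row lasts 1/10 s, in which the tool goes at most 50 mm and 8.59 degrees, less where a joint would pass 70% of its speed; a pose out of reach is approached as far as the arm can. A call with a gripper value outside its range is refused whole. The fingers move at their own pace and stop on an object; the grip force is fixed at half the most. Time passes only in rows, so rows that do not move let the fingers close. It gives the time, the measured TCP pose, the force and the opening at its end, in the units of the state.
- read_state(): the state, without advancing time (a new reading comes with each control period).
- get_image(name): name is "side" or "top" or "wrist"; returns a dict with "color" (384x512x3 uint8, red, green, blue), "intrinsics" (3x3 intrinsics, pixels), "D" ([k1, k2, p1, p2, k3] as OpenCV has them; the pictures are not rectified), "origin" and "orientation" of the camera in the world. Camera axes: x right, y down, z forward; pixel columns grow to the right and rows downward; lengths in mm; the calibration is good to about 2 mm. A picture is of the moment at which its call begins. There is no depth.
- job_done(): hands the job in, once; it reports no verdict.
The state is a dict: "clock": time; "joints": joint angles; "joint_vel": joint speeds; "joint_efforts": joint torques, N m; "position": TCP position; "ee_rot": TCP orientation; "contact_force": force on the tool from outside, world axes, zero at the start; "wrist_torque": the same for the moment, N m; "gripper_width": finger opening in mm.
Only numpy, scipy, OpenCV 4.12 (cv2) and the standard library are available. Lean on these libraries where they do the work, as an engineer would, in place of code of your own. Each camera call takes 0.05 s, during which the arm holds its last target. There are 200 camera calls.

TASK

Change the die in the green die stand: lift the ring-faced die off its post and stand it upright in the free place of the wooden tray, then fit the ribbed die on the keyed post, fully down on its seat, and turn the cam knob clockwise until the sprung roller drops into the cam's notch and the bolt locks the die. Leave the bottle, the thread spool and the mallet where they are.

Things in the scene. Friction and masses are not known exactly. Their poses are not given: they have to be found in the camera images.
- rib_die_centre (a point): Wanted die: plain steel, loose, about 0.45 kg, 60 mm high, upright in the tray, three straight raised ribs on top. Point: on its axis, 30 mm above its underside. z up, y out of the head's flat (ribs parallel to the flat). Flange 50 mm across, 10 mm high; neck 38 mm across to 26 mm; D head from 26 to 56 mm. Under it a blind D bore 26 mm deep, radius 13 mm, flat on the +y side, 7 mm from the axis.
- rib_die_head (a point): Point on the wanted die's axis, 42 mm above its underside, at the middle of its D-shaped head, where to grip it; axes as rib_die_centre. The head is 30 mm high and 64 mm across, with one flat 26 mm from the axis on the +y side: 58 mm wide along y (flat to round), 64 mm along x.
- ring_die_centre (a point): The die to come off: same shape, size and weight, but one raised ring on its top in place of the ribs. At the start it sits on the post, flat to the stand's +y side, not locked. Point and axes as for the ribbed die; its head is gripped 12 mm above this point. Standing in the tray, this point is 36 mm above the bench.
- stand: Die stand, fixed; green base 260 x 100 mm (x, y), 28 mm high. Origin: centre of its underside. x points from the post (at x = -90 mm) along the slide to the cam knob (axis at x = +35 mm) and spring housing (up to 58 mm high); z up. The slide plate and its guides between post and cam are up to 50 mm high and 55 mm wide in y.
- post_seat (a point): Centre of the seat, 30 mm above the bench, on the axis of the upright D post; axes as the stand's. The post is 24 mm high, radius 12 mm, flat 6 mm from its axis on the stand's +y side; its top 4 mm taper in by 4 mm. A die goes on only with its flat to the stand's +y side (axes alike), 1 mm loose all round; fully down, its underside is at this point.
- knob_grip (a point): Point on the knob's upright axis, 91 mm above the bench, in its black wing grip: a bar 15 mm thick, 67 to 107 mm above the bench, from 32 mm behind to 42 mm ahead of the axis. x points along the bar to its pointed end, which stands over the notch of the cam disc (60 mm across, top 64 mm above the bench); pinch the sides facing +y and -y. Locked, x points along the stand's +x.
- cam_knob (a joint): Turn of the knob in rad, growing clockwise seen from above: 0 at the open stop, about 2.5 where the notch faces the roller, end stop at 2.6. Up to about 2.0 the plain rim holds the bolt back and the knob stays where it is left (0.1 N m turns it); from there the roller runs down a ramp into the notch and helps the knob round. Starts between 0.1 and 1.5.
- lock_bolt (a joint): Travel in m of the sprung bolt, which carries the roller: 0 held back by the cam's rim (its nose 29 mm from the post axis), growing towards the post, about 0.009 with the roller in the notch; the nose is then over the die's flange and holds it down. The spring pushes with about 12 N. If the die is not fully down, the nose strikes it and the roller cannot drop.
- tray: Low wooden tray, fixed, 330 x 130 mm (x, y) outside, walls 6 mm thick, rim 18 mm high, floor 6 mm above the bench. Origin: centre of its underside; x along its length. Three places in a row, near x = +105, 0 and -105 mm: the one at -105 mm is free, the ribbed die and the bottle stand in the others, either way round.
- dye_bottle: Squeeze bottle of edge dye with a black nozzle, 42 mm across, 136 mm high, loose, standing in the tray beside the ribbed die. Origin: centre of its underside. To be left.
- spool: Thread spool, 52 mm across, 86 mm high, loose, standing on the bench beside the stand (on its +y side). Origin: centre of its underside. To be left.
- mallet: Mallet lying on the bench on the stand's -y side, loose, 254 mm long along its own y, 49 mm high, head 84 mm wide. Origin: centre of its underside. To be left.
Things that resemble listed ones, but are neither listed nor needed, are in the scene too. What is shaped like the part that bears ring_die_centre but pink is not meant. Leave any red look-alike of the part that bears rib_die_centre alone.

How it is judged:
By the outcome, as a careful person would: the job done as asked, in the order asked, and still so for the second after the job is handed in, with the robot touching nothing.
It also fails if it takes over 72 s, if anything falls off the work surface, if the arm or the gripper's body presses on something with over 40 N, if the wrist force passes 120 N, or if a joint passes its speed limit or range.

## Working session

There is one attempt and no reset: what is moved stays moved. The work goes in short steps, Python scripts to look and compute and a tool call to move; the robot and the scene stay as the last step left them, time stands still between calls to the robot, and variables do not carry over. Pictures are saved under pics/ and viewed, about 8 in all and at most 12, crops included, and the job is handed in when it is done.

Besides the shell and the picture viewer there is one more tool, called after ">>>" as a command line: name --pt "numbers of a row" for each row, then --argument value for the rest. play_rows: Moves the arm, as the interface text tells. Its arguments: {"type":"object","properties":{"series":{"type":"array","items":{"type":"array","items":{"type":"number"}}}},"required":["series"]}

```bash
ls; mkdir -p pics; cat > h.py <<'E'
import numpy as np, cv2
from bench import read_state, get_image, job_done
from scipy.spatial.transform import Rotation as R
def snap(n,f=None):
    d=get_image(n); d={k:(np.array(v) if not isinstance(v,dict) else v) for k,v in d.items()}
    if f: cv2.imwrite(f,d['color'][:,:,::-1])
    return d
def rot(d):
    o=np.array(d['orientation'],float)
    return R.from_quat(o) if o.size==4 else R.from_matrix(o)
def ray(d,px):
    p=cv2.undistortPoints(np.array(px,float).reshape(-1,1,2),d['intrinsics'],d['D'])[:,0]
    v=np.c_[p,np.ones(len(p))]; return rot(d).apply(v)
def plane(d,px,z):
    v=ray(d,px); o=d['origin']; return o+v*((z-o[2])/v[:,2])[:,None]
def proj(d,P):
    r=rot(d).inv(); P=np.array(P,float).reshape(-1,3)
    c=r.apply(P-d['origin']); return cv2.projectPoints(c,np.zeros(3),np.zeros(3),d['intrinsics'],d['D'])[0][:,0]
E
python3 - <<'E'
from h import *
import pickle
ims={n:snap(n,f'pics/{n}0.png') for n in('top','side','wrist')}
pickle.dump(ims,open('i0.pkl','wb'))
for n,d in ims.items(): print(n,d['origin'],d['orientation'],d['intrinsics'].tolist(),d['D'])
print(read_state())
m=np.vstack([ims['top']['color'],]);
cv2.imwrite('pics/top0b.png',cv2.resize(ims['top']['color'][:,:,::-1],(800,600),interpolation=cv2.INTER_CUBIC))
cv2.imwrite('pics/side0b.png',cv2.resize(ims['side']['color'][:,:,::-1],(800,600),interpolation=cv2.INTER_CUBIC))
E
```

```text
pics
top [ 434.63957369  143.70889206 1417.89568657] [-0.69800222  0.71429993 -0.03505686  0.03659955] [[474.80888688210615, 0.0, 252.91478765034162], [0.0, 474.80888688210615, 190.02998426973613], [0.0, 0.0, 1.0]] [-0.11173033  0.          0.          0.          0.        ]
side [ 335.39166255 -770.74917376  805.4714552 ] [ 0.88873768 -0.11734747  0.04852466 -0.44047731] [[486.7098273211952, 0.0, 251.45270173473253], [0.0, 486.7098273211952, 185.47395501019264], [0.0, 0.0, 1.0]] [-0.13843691  0.          0.          0.          0.        ]
wrist [313.23290245 547.84269642 372.87371629] [-0.54999028  0.81933029  0.13398331 -0.0908683 ] [[291.1829554944039, 0.0, 260.00574419413266], [0.0, 291.1829554944039, 191.91353004231908], [0.0, 0.0, 1.0]] [0.00967712 0.         0.         0.         0.        ]
{'clock': 0.15, 'joints': array([ 1.44161349e+00,  3.85372979e-01,  6.92162202e-03, -2.84192366e-04,
       -1.19401513e+00, -2.58586410e-01]), 'joint_vel': array([-2.33242263e-04, -1.97105055e-03,  3.62548200e-03, -2.63287216e-03,
       -8.19406103e-04,  5.84090514e-05]), 'joint_efforts': array([-3.86214688e-04, -3.92678082e+01,  1.88581681e+01,  4.18857560e+00,
       -3.41662155e-03, -2.56973269e-07]), 'position': array([236.17262753, 578.18022334, 230.48004824]), 'ee_rot': array([ 0.39472445, -0.5866061 ,  0.58737016, -0.39380476]), 'contact_force': array([-0.48249302, -0.71885026,  0.05288216]), 'wrist_torque': array([ 0.0077799 , -0.02676504,  0.01141358]), 'gripper_width': 85.54058044615736}
```

View pics/top0b.png

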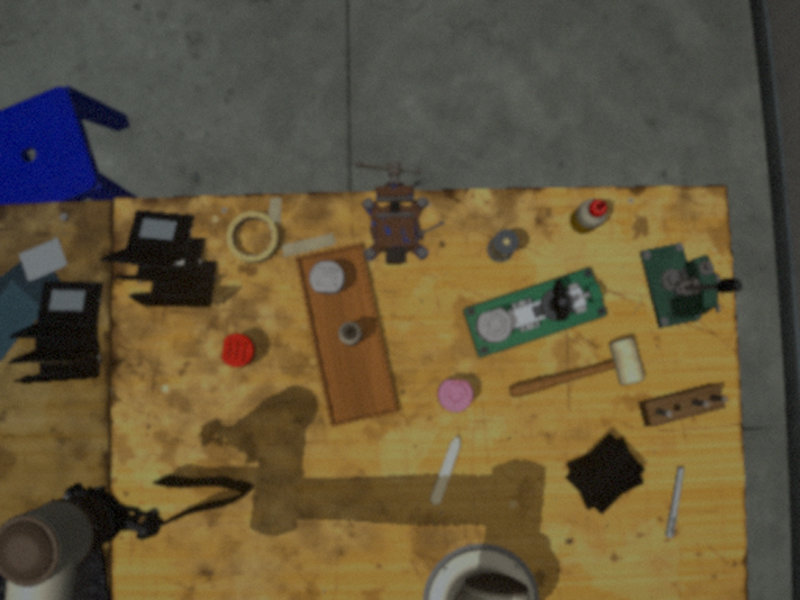

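View pics/side0b.png

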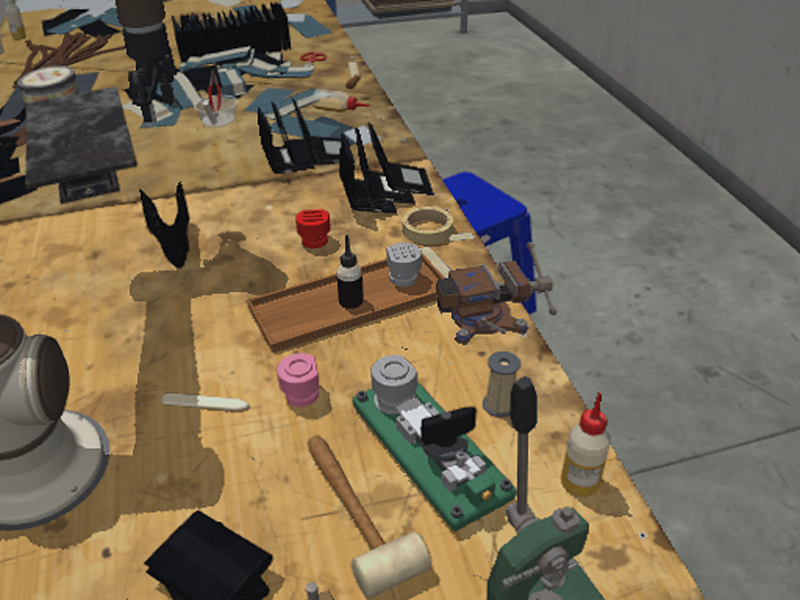

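The top view (800x600) shows the green stand at about (535,312), with the grey ring die at (494,324) and the black knob at (563,300). The tray is at (348,333), with the bottle at (349,333) in the middle, a grey die at (327,276) at the far end, and the near end free at about (365,390).

Candidates:
- **Ribbed die:** grey die in the tray, top (327,276) / side (403,262), or the red one, top (237,350). I choose the grey one.
- **Ring die:** grey die on the stand, (494,324), or the pink one, (456,394). I choose the one on the stand.
- **Stand:** green base at (535,312), or the green press at (680,285). I choose the base.

```bash
python3 - <<'E'
from h import *
import pickle
ims=pickle.load(open('i0.pkl','rb')); d=ims['top']; hsv=cv2.cvtColor(d['color'],cv2.COLOR_RGB2HSV)
def comp(m,seed,k=5):
    m=cv2.morphologyEx(m,cv2.MORPH_CLOSE,np.ones((k,k)))
    n,l=cv2.connectedComponents(m); s=np.array(seed)*0.64
    w=l[int(s[1])-3:int(s[1])+4,int(s[0])-3:int(s[0])+4]; i=np.bincount(w[w>0]).argmax() if (w>0).any() else 0
    c=max(cv2.findContours((l==i).astype('u1') if 0 else np.uint8(l==i),cv2.RETR_EXTERNAL,cv2.CHAIN_APPROX_NONE)[0],key=cv2.contourArea)
    return c[:,0]
def rect(c,z):
    P=plane(d,c,z)[:,:2].astype(np.float32); (x,y),(w,h),a=cv2.minAreaRect(P)
    b=cv2.boxPoints(((x,y),(w,h),a)); e=[b[1]-b[0],b[2]-b[1]]; e=max(e,key=np.linalg.norm)
    return np.round([x,y,w,h],1), 'long axis rad',np.arctan2(e[1],e[0])
print([ (s,hsv[int(s[1]*.64),int(s[0]*.64)]) for s in [(480,340),(348,300),(370,390),(494,324),(327,276),(420,300),(597,285)]])
g=cv2.inRange(hsv,(50,60,20),(95,255,255)); print('stand',rect(comp(g,(478,340)),28))
br=cv2.inRange(hsv,(3,110,40),(14,255,190)); print('tray',rect(comp(br,(370,390)),18))
cv2.imwrite('pics/mask.png',np.vstack([g,br]))
gr=cv2.inRange(hsv,(0,0,60),(180,60,255))
for n,s,z in(('ring',(494,324),88),('rib',(327,276),64)):
    c=comp(gr,s,1); (u,v),r=cv2.minEnclosingCircle(c); P=plane(d,[[u,v]],z)[0]; print(n,P.round(1),'r',r*(1418-z)/475, (u/.64,v/.64))
w=ims['wrist']['color'][:,:,::-1]; cv2.imwrite('pics/w0.png',cv2.resize(w,(800,600),interpolation=cv2.INTER_CUBIC))
E
```

```text
[((480, 340), array([68, 88, 93], dtype=uint8)), ((348, 300), array([ 13, 169, 118], dtype=uint8)), ((370, 390), array([ 16, 185, 109], dtype=uint8)), ((494, 324), array([ 30,   2, 129], dtype=uint8)), ((327, 276), array([ 10,   6, 124], dtype=uint8)), ((420, 300), array([ 22, 145, 146], dtype=uint8)), ((597, 285), array([64, 93, 82], dtype=uint8))]
stand (array([ 543.2, -119.3,   93. ,  257.9]), 'long axis rad', np.float32(-1.2783822))
tray (array([511.4, 239.3, 319.4, 126.4]), 'long axis rad', np.float32(0.1890409))
ring [533.9 -68.4  88. ] r 75.39258270263672 (514.0625, 314.0625)
rib [611.8 270.8  64. ] r 31.971390569586504 (326.430606842041, 277.22198963165283)
```

View pics/w0.png

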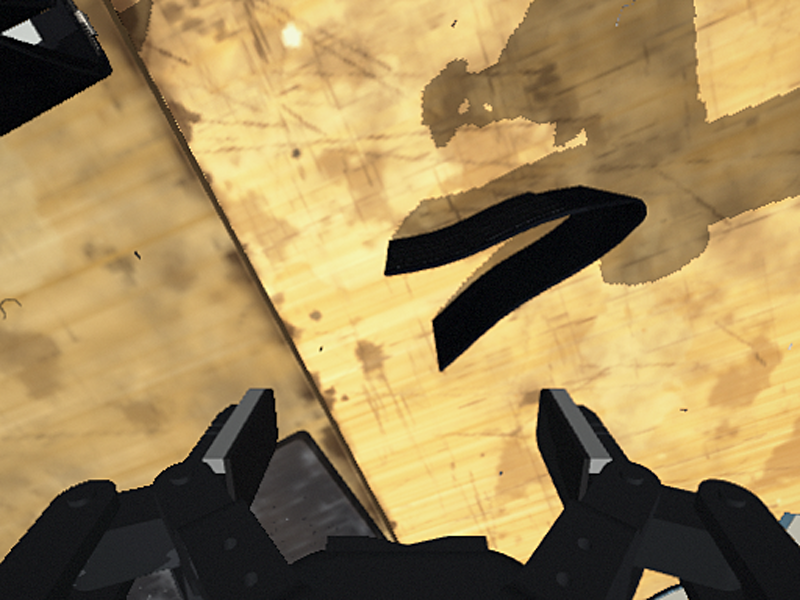

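The start wrist view shows only bench and a strap, nothing needed. The stand measures 258 x 93 and the tray 319 x 126, close to their given sizes. I'll move the wrist camera over the stand for the close look.

```bash
cat >> h.py <<'E'
def st():
    s=read_state(); return np.array(s['position'],float), R.from_quat(s['ee_rot']), s
def plan(p,Rg,claw,n=None,vmax=45,wmax=.14):
    """straight rows from measured pose to p,Rg (tool axes)"""
    p0,R0,_=st(); p=np.array(p,float); rv=(R0.inv()*Rg).as_rotvec()
    k=n or int(max(np.ceil(np.linalg.norm(p-p0)/vmax),np.ceil(np.linalg.norm(rv)/wmax),1))
    Rc=R0; rows=[]
    for i in range(k):
        dt=Rc.inv().apply((p-p0)/k)/1000; dr=rv/k
        rows.append([*dt.round(4),*dr.round(3),claw]); Rc=Rc*R.from_rotvec(dr)
    print(k,'rows:',str([[float(x) for x in r] for r in rows]).replace(' ',''))
def down(a):
    """tool pointing down, jaw axis x at world yaw a"""
    x=np.array([np.cos(a),np.sin(a),0]); y=np.array([0,0,-1.]); return R.from_matrix(np.c_[x,y,np.cross(x,y)])
E
python3 - <<'E'
from h import *
import pickle
ims=pickle.load(open('i0.pkl','rb')); w=ims['wrist']
p,Rt,s=st(); print('tool x',Rt.apply([1,0,0]),'y',Rt.apply([0,1,0]),'cam in tool',Rt.inv().apply(w['origin']-p),'camz in tool',Rt.inv().apply(rot(w).apply([0,0,1])))
a=np.arctan2(*Rt.apply([1,0,0])[[1,0]]); print('yaw',a)
ct=Rt.inv().apply(w['origin']-p); cz=Rt.inv().apply(rot(w).apply([0,0,1]))
# view stand centre from 400 above, jaw along stand y (yaw .293 or .293-pi)
for yaw in (.293,.293-np.pi):
    Rg=down(yaw); o=np.array([540,-100,380.]); pt=o-Rg.apply(ct); print(yaw,pt, 'hits z=60 at',o+Rg.apply(cz)*(60-380)/Rg.apply(cz)[2], 'reach',np.hypot(*pt[:2]))
E
```

```text
tool x [-0.37822083 -0.92571387  0.00168217] y [-4.77210140e-04 -1.62218779e-03 -9.99998570e-01] cam in tool [  -0.82240062 -142.38102526   82.8346275 ] camz in tool [-2.49419453e-04  9.47528869e-01 -3.19670113e-01]
yaw -1.9586705052058755
0.293 [ 564.71211773 -179.06682675  237.61897474] hits z=60 at [ 571.10073673 -203.38246939   60.        ] reach 592.4227412547356
-2.848592653589793 [515.28788227 -20.93317325 237.61897474] hits z=60 at [508.89926327   3.38246939  60.        ] reach 515.7129040031526
```

```bash
python3 - <<'E'
from h import *
plan([500,260,300],down(-1.96),.085)
E
```

```text
10 rows: [[0.0195,-0.0069,0.0365,-0.0,0.0,0.0,0.085],[0.0195,-0.0069,0.0365,-0.0,0.0,0.0,0.085],[0.0195,-0.0069,0.0365,-0.0,0.0,0.0,0.085],[0.0195,-0.0069,0.0365,-0.0,0.0,0.0,0.085],[0.0195,-0.0069,0.0365,-0.0,0.0,0.0,0.085],[0.0195,-0.0069,0.0365,-0.0,0.0,0.0,0.085],[0.0195,-0.0069,0.0365,-0.0,0.0,0.0,0.085],[0.0194,-0.0069,0.0365,-0.0,0.0,0.0,0.085],[0.0194,-0.0069,0.0365,-0.0,0.0,0.0,0.085],[0.0194,-0.0069,0.0365,-0.0,0.0,0.0,0.085]]
```

>>> play_rows --pt "0.02 -0.007 0.037 0 0 0 0.085" --pt "0.02 -0.007 0.037 0 0 0 0.085" --pt "0.02 -0.007 0.037 0 0 0 0.085" --pt "0.02 -0.007 0.037 0 0 0 0.085" --pt "0.02 -0.007 0.037 0 0 0 0.085" --pt "0.02 -0.007 0.037 0 0 0 0.085" --pt "0.02 -0.007 0.037 0 0 0 0.085" --pt "0.02 -0.007 0.037 0 0 0 0.085" --pt "0.02 -0.007 0.037 0 0 0 0.085" --pt "0 0 0 0 0 0 0.085"

```text
clock: 1.15
position: [483.2, 274.9, 292.3]
ee_rot: [0.398, -0.584, 0.588, -0.393]
contact_force: [-0.2, -0.1, 0.1]
gripper_width: 85.1
```

```bash
python3 - <<'E'
from h import *
import pickle
p,_,_=st(); print(p)
d=snap('wrist'); pickle.dump(d,open('w1.pkl','wb'))
cv2.imwrite('pics/w1.png',cv2.resize(d['color'][:,:,::-1],(800,600),interpolation=cv2.INTER_CUBIC))
plan([524,-58,260],down(-2.85),.085)
E
```

```text
[483.22846951 274.93363838 292.27532347]
8 rows: [[0.0368,0.0043,0.0204,-0.0,0.112,0.001,0.085],[0.0342,0.0042,0.0244,-0.0,0.112,0.001,0.085],[0.0313,0.0042,0.0281,-0.0,0.112,0.001,0.085],[0.028,0.0041,0.0314,-0.0,0.112,0.001,0.085],[0.0243,0.0041,0.0344,-0.0,0.112,0.001,0.085],[0.0203,0.0041,0.0369,-0.0,0.112,0.001,0.085],[0.016,0.004,0.0389,-0.0,0.112,0.001,0.085],[0.0116,0.004,0.0405,-0.0,0.112,0.001,0.085]]
```

View pics/w1.png

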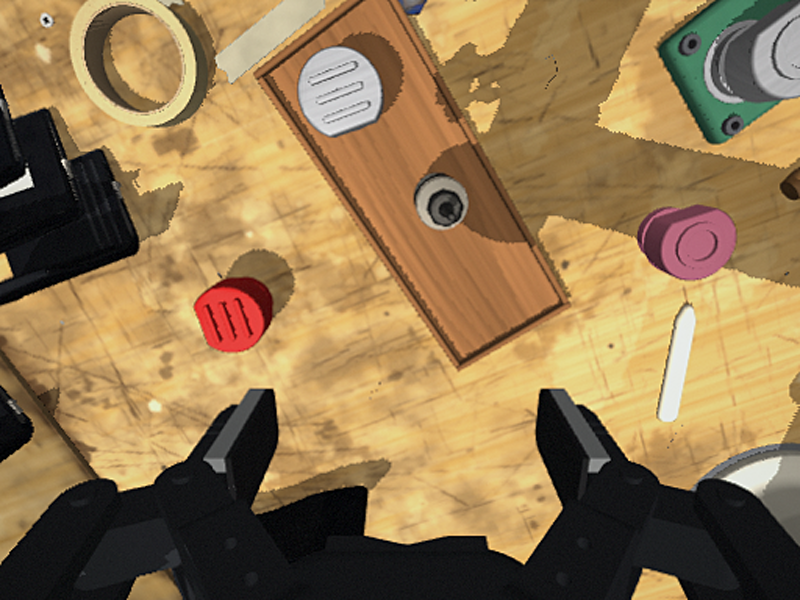

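The grey die at (340,92) has three straight ribs. Its flat faces the bottom of the image, along the edge from (335,135) to (382,118), towards the bottle at (442,203). The red look-alike is at (233,315), the pink one at (690,240), and the free place is near (495,300). Choice confirmed. On to the stand.

>>> play_rows --pt "0.037 0.004 0.02 0 0.112 0 0.085" --pt "0.034 0.004 0.024 0 0.112 0 0.085" --pt "0.031 0.004 0.028 0 0.112 0 0.085" --pt "0.028 0.004 0.031 0 0.112 0 0.085" --pt "0.024 0.004 0.034 0 0.112 0 0.085" --pt "0.02 0.004 0.037 0 0.112 0 0.085" --pt "0.016 0.004 0.039 0 0.112 0 0.085" --pt "0.012 0.004 0.04 0 0.112 0 0.085" --pt "0 0 0 0 0 0 0.085"

```text
clock: 2.1
position: [516.8, -60.2, 256.3]
ee_rot: [0.099, -0.698, 0.703, -0.09]
contact_force: [0.3, 1.0, -0.7]
gripper_width: 84.7
```

```bash
cat >> h.py <<'E'
def die(d,box,z,thr=60,vmin=110):
    """top face of a D head: mask grey bright in box (u0,v0,u1,v1), cast to z; returns centre, flat direction"""
    u0,v0,u1,v1=box; hsv=cv2.cvtColor(d['color'],cv2.COLOR_RGB2HSV)
    m=np.zeros(hsv.shape[:2],np.uint8); m[v0:v1,u0:u1]=cv2.inRange(hsv,(0,0,vmin),(180,thr,255))[v0:v1,u0:u1]
    m=cv2.morphologyEx(cv2.morphologyEx(m,cv2.MORPH_CLOSE,np.ones((5,5))),cv2.MORPH_OPEN,np.ones((5,5)))
    c=max(cv2.findContours(m,cv2.RETR_EXTERNAL,cv2.CHAIN_APPROX_NONE)[0],key=cv2.contourArea)[:,0]
    P=plane(d,cv2.convexHull(c)[:,0],z)[:,:2]
    # densify hull, then fit D: centre + flat angle, R=32, flat 26
    Q=np.vstack([np.linspace(a,b,12) for a,b in zip(P,np.roll(P,-1,0))])
    from scipy.optimize import least_squares
    def f(x):
        q=Q-x[:2]; n=np.array([np.cos(x[2]),np.sin(x[2])])
        return np.maximum(np.hypot(*q.T)-32,q@n-26)
    best=min((least_squares(f,[*Q.mean(0),a],loss='soft_l1') for a in np.arange(0,6.28,.5)),key=lambda r:r.cost)
    return best.x, np.sqrt(np.mean(best.fun**2)), np.ptp(Q,axis=0)
E
python3 - <<'E'
from h import *
import pickle
w=pickle.load(open('w1.pkl','rb')); print('rib',die(w,(180,20,255,95),62))
p,_,_=st(); print(p)
d=snap('wrist'); pickle.dump(d,open('w2.pkl','wb'))
cv2.imwrite('pics/w2.png',cv2.resize(d['color'][:,:,::-1],(800,600),interpolation=cv2.INTER_CUBIC))
E
```

```text
rib (array([613.05938461, 275.19280234,   3.12689059]), np.float64(0.9264379829724627), array([57.05098323, 62.39837316]))
[516.77952309 -60.21115296 256.28194469]
```

View pics/w2.png

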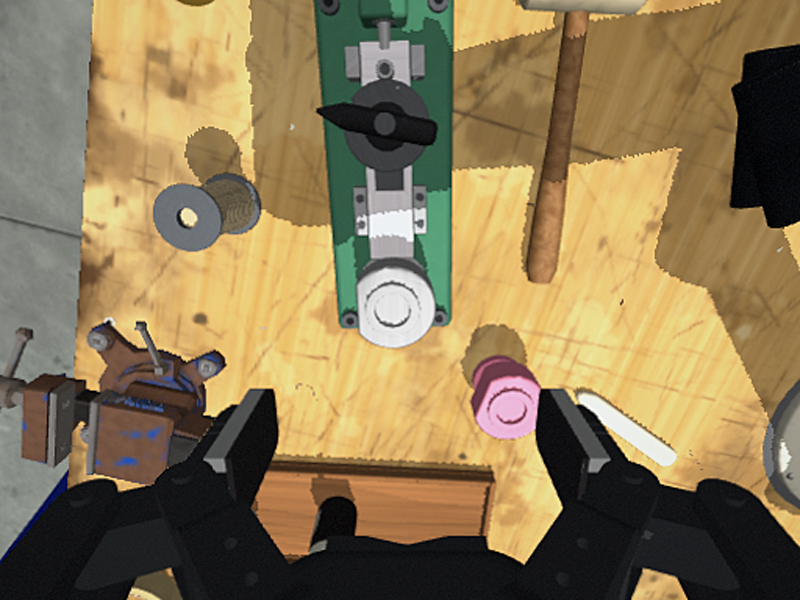

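The wrist view shows the ring die at (394,303) with its flat to the left (the stand's +y side). The knob axis is at (385,123) with the pointed end left at (318,112), so about 1.4 rad clockwise still to turn. The bolt is drawn back. The spool is at (190,215) and the mallet at (555,150).

```bash
python3 - <<'E'
from h import *
import pickle
d=pickle.load(open('w2.pkl','rb'))
print('ring',die(d,(220,160,285,228),86))
hsv=cv2.cvtColor(d['color'],cv2.COLOR_RGB2HSV)
g=cv2.inRange(hsv,(50,60,15),(95,255,255)); g=cv2.morphologyEx(g,cv2.MORPH_OPEN,np.ones((3,3)))
# side edges of the base (z=28): left & right green pixels per row 140..155 & 20..40
L=[];Rr=[]
for v in list(range(14,44))+list(range(90,200)):
    u=np.where(g[v,195:300])[0]+195
    if len(u)>3: L.append((u[0],v)); Rr.append((u[-1],v))
for e in(L,Rr):
    P=plane(d,e,28)[:,:2].astype(np.float32); vx,vy,x,y=cv2.fitLine(P,cv2.DIST_HUBER,0,.1,.01).ravel(); print('edge',x,y,np.arctan2(vy,vx), 'offset of point normal')
    n=np.array([-vy,vx]); print(n, n@[x,y])
k=plane(d,np.array([[385,123],[318,112],[437,132]])*.64,107); print('knob',k.round(1), np.arctan2(*(k[1]-k[2])[[1,0]]))
m=plane(d,np.array([[397,308]])*.64,88); print(m)
t=die; 
E
```

```text
ring (array([518.57198649, -30.16074286,   6.20875761]), np.float64(3.108088002851598), array([71.9602212 , 63.17004475]))
edge 586.389 -91.350746 -1.2768453 offset of point normal
[0.9571066 0.289736 ] 534.76917
edge 498.38968 -131.03423 -1.2824911 offset of point normal
[0.9587271  0.28432783] 440.56302
knob [[ 553.5 -149.3  107. ]
 [ 593.3 -144.6  107. ]
 [ 522.  -152.8  107. ]] 0.1137198838013306
[[514.57293492 -31.38293182  88.        ]]
```

```bash
python3 - <<'E'
from h import *
plan([517.5,-31,130],down(-2.85),.085,n=4)
E
```

```text
4 rows: [[-0.0024,0.0316,-0.0068,-0.001,-0.005,0.003,0.085],[-0.0023,0.0316,-0.0067,-0.001,-0.005,0.003,0.085],[-0.0023,0.0316,-0.0067,-0.001,-0.005,0.003,0.085],[-0.0022,0.0316,-0.0066,-0.001,-0.005,0.003,0.085]]
```

>>> play_rows --pt "-0.002 0.032 -0.007 -0.001 -0.005 0.003 0.085" --pt "-0.002 0.032 -0.007 -0.001 -0.005 0.003 0.085" --pt "-0.002 0.032 -0.007 -0.001 -0.005 0.003 0.085" --pt "-0.002 0.032 -0.007 -0.001 -0.005 0.003 0.085" --pt "0 0 0 0 0 0 0.085"

```text
clock: 2.65
position: [517.1, -22.8, 125.9]
ee_rot: [-0.105, 0.699, -0.699, 0.108]
contact_force: [-0.7, -0.1, 0.3]
gripper_width: 85.2
```

```bash
python3 - <<'E'
from h import *
import pickle
p,Rt,_=st(); print(p)
d=snap('wrist'); pickle.dump(d,open('w3.pkl','wb'))
im=d['color'][:,:,::-1].copy()
q=proj(d,[[517.5,-31,88]])[0]; print(q)
cv2.circle(im,tuple(q.astype(int)),3,(0,0,255),1)
cv2.imwrite('pics/w3.png',cv2.resize(im,(800,600),interpolation=cv2.INTER_CUBIC))
plan([517.5,-31,49],down(-2.85),.085,n=4)
E
```

```text
[517.12681479 -22.7929002  125.94134418]
[264.97260541 210.47922117]
4 rows: [[0.0012,0.0198,0.0018,-0.0,0.003,-0.002,0.085],[0.0011,0.0198,0.0018,-0.0,0.003,-0.002,0.085],[0.0011,0.0199,0.0018,-0.0,0.003,-0.002,0.085],[0.001,0.0199,0.0018,-0.0,0.003,-0.002,0.085]]
```

View pics/w3.png

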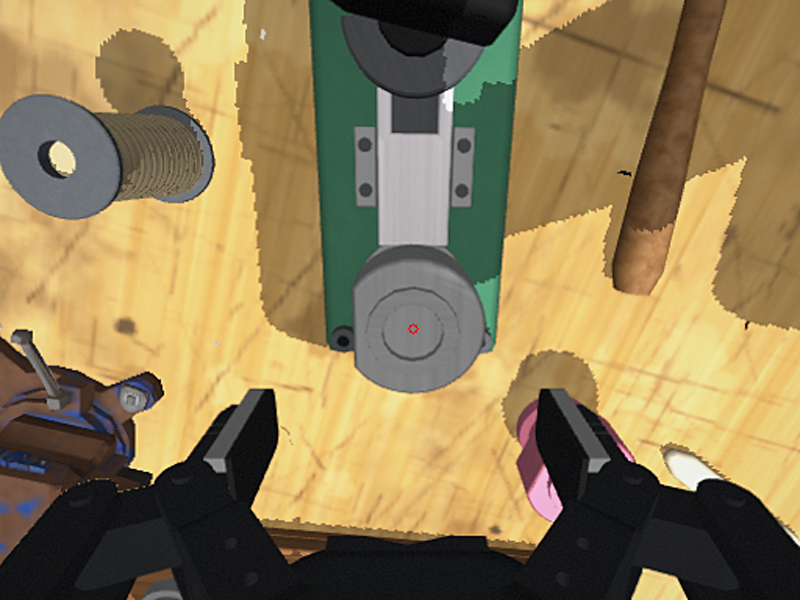

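The red mark at (413,328), my ring-die estimate, falls on the ring's centre. The fingers straddle it with the flat facing left. Lower and grip.

>>> play_rows --pt "0.001 0.02 0.002 0 0.003 -0.002 0.085" --pt "0.001 0.02 0.002 0 0.003 -0.002 0.085" --pt "0.001 0.02 0.002 0 0.003 -0.002 0.085" --pt "0.001 0.018 0.002 0 0.003 -0.002 0.085" --pt "0 0 0 0 0 0 0.085"

```text
clock: 3.2
position: [527.8, -26.9, 59.3]
ee_rot: [0.099, -0.698, 0.7, -0.114]
contact_force: [-1.6, -0.5, -0.9]
gripper_width: 84.5
```

>>> play_rows --pt "0 0 0 0 0 0 0.066" --pt "0 0 0 0 0 0 0.064" --pt "0 0 0 0 0 0 0.062"

```text
clock: 3.5
position: [517.2, -29.7, 62.5]
ee_rot: [0.107, -0.697, 0.701, -0.105]
contact_force: [-0.8, -0.4, -1.4]
gripper_width: 61.9
```

```bash
python3 - <<'E'
from h import *
p,Rt,s=st(); print(p,Rt.inv().apply(p-[517.5,-31,49]),(Rt.inv()*down(-2.85)).as_rotvec(),Rt.inv().apply(s['contact_force']),s['gripper_width'])
E
```

```text
[517.24676003 -29.67830091  62.50366486] [ -0.10361166 -13.50977104  -1.27880212] [-0.00434614  0.00997864  0.00346916] [0.91116315 1.39806954 0.08088094] 61.87964918637153
```

>>> play_rows --pt "0 0.006 0.001 0 0 0 0.064" --pt "0 0.006 0 0 0.01 0 0.064" --pt "0 0 0 0 0 0 0.064"

```text
clock: 3.8
position: [518.6, -30.3, 53.6]
ee_rot: [0.102, -0.698, 0.701, -0.103]
contact_force: [-1.3, -0.7, -1.6]
gripper_width: 63.6
```

```bash
python3 - <<'E'
from h import *
p,Rt,s=st(); print(p,Rt.inv().apply(p-[517.5,-31,49]),(Rt.inv()*down(-2.85)).as_rotvec(),Rt.inv().apply(s['contact_force']),s['gripper_width'])
E
```

```text
[518.58541318 -30.28213979  53.62427955] [-1.24883921 -4.62536644 -0.35184137] [-0.00499047  0.00048379 -0.00058366] [1.43590492 1.63424778 0.25270566] 63.623499275164335
```

>>> play_rows --pt "0.001 0.004 0 0 0 0 0.064" --pt "0 0.001 0 0 0 0 0.06" --pt "0 0 0 0 0 0 0.055" --pt "0 0 0 0 0 0 0.05" --pt "0 0 0 0 0 0 0.05" --pt "0 0 0 0 0 0 0.05"

```text
clock: 4.4
position: [515.6, -31.2, 48.5]
ee_rot: [0.105, -0.697, 0.702, -0.101]
contact_force: [-2.5, -0.7, 3.1]
gripper_width: 56.9
```

```bash
python3 - <<'E'
from h import *
p,Rt,s=st(); print(p,Rt.inv().apply(p-[517.5,-31,49]),(Rt.inv()*down(-2.85)).as_rotvec(),Rt.inv().apply(s['contact_force']),s['wrist_torque'],s['gripper_width'])
E
```

```text
[515.5599973  -31.23315757  48.49940723] [ 1.92206432  0.50958878 -0.33845836] [-0.00515509  0.00075992  0.00557822] [ 2.56966234 -3.04659473 -0.04196219] [-0.21718385  0.95004093 -0.02632084] 56.87500792404299
```

>>> play_rows --pt "0 -0.008 0 0 0 0 0.05" --pt "0 -0.008 0 0 0 0 0.05" --pt "0 -0.01 0 0 0 0 0.05" --pt "0 -0.015 0 0 0 0 0.05" --pt "0 -0.025 0 0 0 0 0.05" --pt "0 -0.03 0 0 0 0 0.05" --pt "0 -0.03 0 0 0 0 0.05" --pt "0 0 0 0 0 0 0.05"

```text
clock: 5.2
position: [519.0, -28.8, 180.7]
ee_rot: [0.102, -0.698, 0.701, -0.104]
contact_force: [0.7, 0.3, -4.1]
gripper_width: 56.4
```

```bash
python3 - <<'E'
from h import *
import pickle
p,Rt,s=st(); print(p,(Rt.inv()*down(-2.85)).as_rotvec(),s['contact_force'],s['wrist_torque'],s['gripper_width'])
w=pickle.load(open('w1.pkl','rb'))
# tray corners at near end in w1 (800px): outer rim z=18
c=plane(w,np.array([[459,369],[569,300],[260,75]])*.64,18); print('corners',c.round(1))
a=np.arctan2(*(c[2]-c[0])[[1,0]]); u=np.array([np.cos(a),np.sin(a)]); m=(c[0]+c[1])[:2]/2; print('angle',a,'width',np.linalg.norm(c[0]-c[1]),'len',np.linalg.norm(c[0]-c[2]),'free place',m+60*u,'centre',m+165*u)
T=plane(w,np.array([[446,208]])*.64,130);print('bottle',T)
E
```

```text
[519.02069033 -28.76755878 180.67202902] [-0.00427165  0.00074389 -0.00266337] [ 0.6711996   0.25337354 -4.070428  ] [ 0.04945104 -0.24071423  0.00265556] 56.38549248322887
corners [[339.8 273.1  18. ]
 [369.5 149.   18. ]
 [655.9 333.5  18. ]]
angle 0.18898710531992935 width 127.56090923080541 len 321.8570240250528 free place [413.58462446 222.32440481] centre [516.71510214 242.05013861]
bottle [[514.12838789 233.49417511 130.        ]]
```

```bash
python3 - <<'E'
from h import *
plan([407,220,150],down(-2.85),.05,n=8)
E
```

```text
8 rows: [[0.0045,0.0037,-0.0338,-0.001,0.0,-0.0,0.05],[0.0045,0.0037,-0.0338,-0.001,0.0,-0.0,0.05],[0.0045,0.0037,-0.0338,-0.001,0.0,-0.0,0.05],[0.0045,0.0037,-0.0338,-0.001,0.0,-0.0,0.05],[0.0045,0.0038,-0.0338,-0.001,0.0,-0.0,0.05],[0.0045,0.0038,-0.0338,-0.001,0.0,-0.0,0.05],[0.0045,0.0038,-0.0338,-0.001,0.0,-0.0,0.05],[0.0045,0.0038,-0.0338,-0.001,0.0,-0.0,0.05]]
```

>>> play_rows --pt "0.0045 0.003 -0.034 0 0 0 0.05" --pt "0.0045 0.003 -0.034 0 0 0 0.05" --pt "0.0045 0.003 -0.034 0 0 0 0.05" --pt "0.0045 0.003 -0.034 0 0 0 0.05" --pt "0.0045 0.003 -0.034 0 0 0 0.05" --pt "0.0045 0.003 -0.034 0 0 0 0.05" --pt "0.0045 0.003 -0.034 0 0 0 0.05" --pt "0.0045 0.003 -0.034 0 0 0 0.05" --pt "0 0 0 0 0 0 0.05" --pt "0 0 0 0 0 0 0.05"

```text
clock: 6.2
position: [399.8, 230.5, 148.3]
ee_rot: [0.1, -0.7, 0.7, -0.101]
contact_force: [0.4, 0.2, -3.6]
gripper_width: 56.9
```

```bash
python3 - <<'E'
from h import *
p,Rt,s=st(); print(p,s['contact_force'],s['gripper_width'])
plan([407,220,32],down(-2.85),.05,n=8)
E
```

```text
[399.81577282 230.46953736 148.30083338] [ 0.4020315   0.23612525 -3.64529675] 56.92715691509052
8 rows: [[-0.0005,0.0145,0.0015,-0.0,-0.001,-0.0,0.05],[-0.0005,0.0145,0.0015,-0.0,-0.001,-0.0,0.05],[-0.0005,0.0145,0.0015,-0.0,-0.001,-0.0,0.05],[-0.0005,0.0145,0.0015,-0.0,-0.001,-0.0,0.05],[-0.0005,0.0145,0.0015,-0.0,-0.001,-0.0,0.05],[-0.0005,0.0145,0.0015,-0.0,-0.001,-0.0,0.05],[-0.0005,0.0145,0.0015,-0.0,-0.001,-0.0,0.05],[-0.0005,0.0145,0.0015,-0.0,-0.001,-0.0,0.05]]
```

>>> play_rows --pt "-0.0005 0.0145 0.0015 0 0 0 0.05" --pt "-0.0005 0.0145 0.0015 0 0 0 0.05" --pt "-0.0005 0.0145 0.0015 0 0 0 0.05" --pt "-0.0005 0.0145 0.0015 0 0 0 0.05" --pt "-0.0005 0.0145 0.0015 0 0 0 0.05" --pt "-0.0005 0.0145 0.0015 0 0 0 0.05" --pt "-0.0005 0.0145 0.0015 0 0 0 0.05" --pt "-0.0005 0.01 0.0015 0 0 0 0.05" --pt "0 0 0 0 0 0 0.05" --pt "0 0 0 0 0 0 0.05"

```text
clock: 7.2
position: [410.1, 213.6, 31.0]
ee_rot: [-0.096, 0.701, -0.7, 0.098]
contact_force: [-0.4, -0.1, -4.1]
gripper_width: 57.0
```

```bash
python3 - <<'E'
from h import *
p,Rt,s=st(); print(p,s['contact_force'],s['gripper_width'])
plan([407,220,25.5],down(-2.85),.05,n=3)
E
```

```text
[410.14396039 213.56092651  31.00758976] [-0.35393362 -0.08878674 -4.14249254] 56.979240037772556
3 rows: [[0.0004,0.0018,-0.0023,0.0,-0.006,-0.001,0.05],[0.0004,0.0018,-0.0024,0.0,-0.006,-0.001,0.05],[0.0004,0.0018,-0.0024,0.0,-0.006,-0.001,0.05]]
```

>>> play_rows --pt "0 0.001 -0.003 0 0 0 0.05" --pt "0 0.002 -0.003 0 0 0 0.05" --pt "0 0.003 0 0 0 0 0.05" --pt "0 0 0 0 0 0 0.05" --pt "0 0 0 0 0 0 0.05"

```text
clock: 7.7
position: [409.7, 221.4, 26.7]
ee_rot: [-0.095, 0.702, -0.699, 0.099]
contact_force: [0.1, 0.7, -5.0]
gripper_width: 56.8
```

>>> play_rows --pt "0 0.002 0 0 0 0 0.05" --pt "0 0.0015 0 0 0 0 0.05" --pt "0 0 0 0 0 0 0.05"

```text
clock: 8.0
position: [410.0, 222.0, 25.0]
ee_rot: [-0.095, 0.702, -0.699, 0.1]
contact_force: [-0.4, -0.6, -4.9]
gripper_width: 56.9
```

>>> play_rows --pt "0 0.002 0 0 0 0 0.05" --pt "0 0 0 0 0 0 0.05"

```text
clock: 8.2
position: [410.3, 222.5, 25.0]
ee_rot: [-0.095, 0.702, -0.699, 0.101]
contact_force: [0.3, -1.0, -4.8]
gripper_width: 56.8
```

>>> play_rows --pt "0 0.003 0 0 0 0 0.05" --pt "0 0.001 0 0 0 0 0.05" --pt "0 0 0 0 0 0 0.05"

```text
clock: 8.5
position: [410.5, 222.8, 24.9]
ee_rot: [-0.095, 0.702, -0.699, 0.102]
contact_force: [0.5, -0.1, -4.2]
gripper_width: 57.0
```

```bash
python3 - <<'E'
from h import *
p,Rt,s=st(); print(p,s['contact_force'],s['wrist_torque'],s['joint_efforts'],s['joint_vel'])
d=snap('side'); im=d['color'][100:250,120:320,::-1]
cv2.imwrite('pics/s4.png',cv2.resize(im,(800,600),interpolation=cv2.INTER_CUBIC))
p,Rt,s=st(); print(p,s['contact_force'])
E
```

```text
[410.54486011 222.78360689  24.90595629] [ 0.50747957 -0.10555894 -4.19981887] [ 0.01069143 -0.02596882  0.00682334] [ 3.58290353e-02 -3.36267972e+01  1.17169333e+01  2.75627755e+00
 -3.62683099e-02 -3.88598259e-03] [ 2.48288687e-04 -8.48636413e-03  2.09108340e-04  2.79476104e-05
 -7.36919185e-03 -1.68677143e-03]
[410.61596176 222.8615078   24.74016319] [-1.06693296  0.28661478  0.66776914]
```

View pics/s4.png

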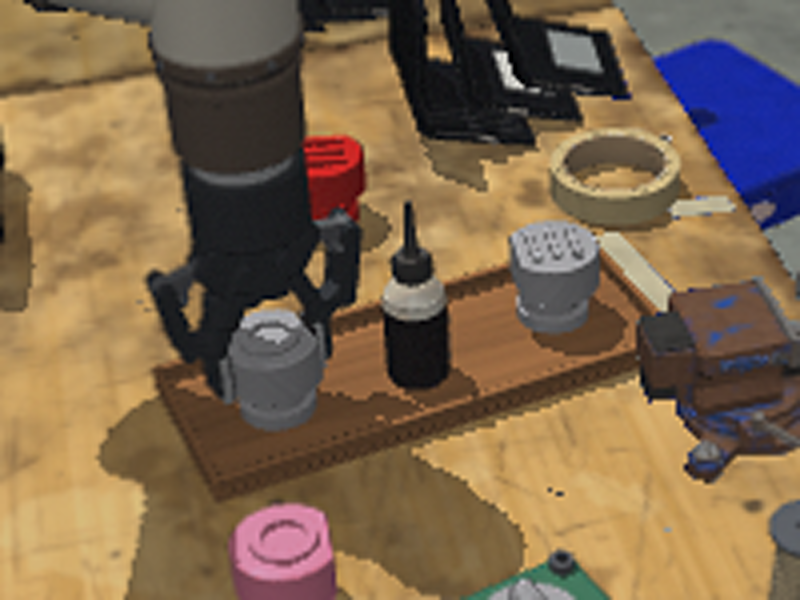

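The side crop shows the ring die upright in the tray's near place (275,375), at or just above the floor, clear of the bottle at (415,330). The force has just flipped to +0.7 N. One more small push down, then open.

>>> play_rows --pt "0 0.003 0 0 0 0 0.05" --pt "0 0.002 0 0 0 0 0.05"

```text
clock: 8.75
position: [410.7, 223.0, 24.6]
ee_rot: [-0.097, 0.701, -0.7, 0.102]
contact_force: [-6.7, -1.5, 19.9]
gripper_width: 56.8
```

>>> play_rows --pt "0 -0.001 0 0 0 0 0.058" --pt "0 0 0 0 0 0 0.062" --pt "0 0 0 0 0 0 0.068" --pt "0 0 0 0 0 0 0.07" --pt "0 -0.02 0 0 0 0 0.07" --pt "0 -0.04 0 0 0 0 0.075" --pt "0 -0.045 0 0 0 0 0.085" --pt "0 -0.045 0 0 0 0 0.085" --pt "0 -0.02 0 0 0 0 0.085" --pt "0 0 0 0 0 0 0.085"

```text
clock: 9.75
position: [411.2, 223.3, 199.6]
ee_rot: [0.097, -0.7, 0.7, -0.102]
contact_force: [0.7, 0.3, 0.5]
gripper_width: 85.1
```

```bash
python3 - <<'E'
from h import *
p,Rt,s=st(); print(p,s['contact_force'],s['gripper_width'],s['joints'])
# rib die: axis (613,275.2), flat yaw 3.127 ; tool x = -die y -> yaw -0.0147 ; or flipped
for yaw in (3.127-np.pi, 3.127): print(yaw,'q6',(yaw+np.pi-np.arctan2(275,613)+np.pi)%(2*np.pi)-np.pi, 'cam dir',-np.sin(yaw),np.cos(yaw))
E
```

```text
[411.15587268 223.3005971  199.55575002] [0.71521307 0.28255865 0.4661756 ] 85.05104928836282 [ 0.84991156  0.14059301 -0.41810051  0.00669351 -1.0062667  -0.57108434]
-0.014592653589793336 q6 2.7052997889981985 cam dir 0.014592135688560758 0.9998935291199992
3.127 q6 -0.43629286459159466 cam dir -0.014592135688560881 -0.9998935291199992
```

```bash
python3 - <<'E'
from h import *
p0,R0,_=st(); yaws=np.linspace(-2.85,-.0146,21)[:-1]; d=np.array([205,52,-60.])/20/1000
print(str([[*(float(round(x,3)) for x in down(a-.07*0).inv().apply(d)),0,-.142,0,.085] for a in yaws]).replace(' ',''))
E
```

```text
[[-0.011,0.003,0.0,0,-0.142,0,0.085],[-0.01,0.003,0.002,0,-0.142,0,0.085],[-0.01,0.003,0.003,0,-0.142,0,0.085],[-0.009,0.003,0.005,0,-0.142,0,0.085],[-0.009,0.003,0.006,0,-0.142,0,0.085],[-0.008,0.003,0.007,0,-0.142,0,0.085],[-0.007,0.003,0.008,0,-0.142,0,0.085],[-0.005,0.003,0.009,0,-0.142,0,0.085],[-0.004,0.003,0.01,0,-0.142,0,0.085],[-0.003,0.003,0.01,0,-0.142,0,0.085],[-0.001,0.003,0.011,0,-0.142,0,0.085],[0.0,0.003,0.011,0,-0.142,0,0.085],[0.002,0.003,0.01,0,-0.142,0,0.085],[0.003,0.003,0.01,0,-0.142,0,0.085],[0.005,0.003,0.009,0,-0.142,0,0.085],[0.006,0.003,0.009,0,-0.142,0,0.085],[0.007,0.003,0.008,0,-0.142,0,0.085],[0.008,0.003,0.007,0,-0.142,0,0.085],[0.009,0.003,0.005,0,-0.142,0,0.085],[0.01,0.003,0.004,0,-0.142,0,0.085]]
```

>>> play_rows --pt "-0.011 0 0 0 -0.142 0 0.085" --pt "-0.01 0 0.002 0 -0.142 0 0.085" --pt "-0.01 0 0.003 0 -0.142 0 0.085" --pt "-0.009 0 0.005 0 -0.142 0 0.085" --pt "-0.009 0 0.006 0 -0.142 0 0.085" --pt "-0.008 0 0.007 0 -0.142 0 0.085" --pt "-0.007 0 0.008 0 -0.142 0 0.085" --pt "-0.005 0 0.009 0 -0.142 0 0.085" --pt "-0.004 0 0.01 0 -0.142 0 0.085" --pt "-0.003 0 0.01 0 -0.142 0 0.085"

```text
clock: 10.75
position: [511.0, 249.3, 183.6]
ee_rot: [0.55, -0.451, 0.451, -0.539]
contact_force: [-0.0, -1.1, -0.5]
gripper_width: 85.0
```

>>> play_rows --pt "-0.001 0 0.011 0 -0.142 0 0.085" --pt "0 0 0.011 0 -0.142 0 0.085" --pt "0.002 0 0.01 0 -0.142 0 0.085" --pt "0.003 0 0.01 0 -0.142 0 0.085" --pt "0.005 0 0.009 0 -0.142 0 0.085" --pt "0.006 0 0.009 0 -0.142 0 0.085" --pt "0.007 0 0.008 0 -0.142 0 0.085" --pt "0.008 0 0.007 0 -0.142 0 0.085" --pt "0.009 0 0.005 0 -0.142 0 0.085" --pt "0.01 0 0.004 0 -0.142 0 0.085"

```text
clock: 11.75
position: [610.1, 279.7, 156.0]
ee_rot: [0.716, 0.018, -0.048, -0.696]
contact_force: [0.1, -0.0, -0.3]
gripper_width: 84.7
```

```bash
python3 - <<'E'
from h import *
p,Rt,s=st(); print(p,s['contact_force'],s['gripper_width'],s['joints'])
plan([616,275,140],down(-.0146),.085)
E
```

```text
[610.06737138 279.7103161  156.00678107] [ 0.13542783 -0.03810702 -0.30996161] 84.7187159833201 [ 6.69841446e-01  5.41374138e-01  7.08181873e-02 -1.11455434e-03
 -1.15089020e+00  2.56628074e+00]
1 rows: [[0.0062,0.0159,-0.0048,0.029,0.109,-0.042,0.085]]
```

>>> play_rows --pt "0.003 0.004 -0.002 0.015 0.05 -0.02 0.085" --pt "0.003 0.004 -0.002 0.015 0.05 -0.02 0.085" --pt "0 0 0 0 0 0 0.085"

```text
clock: 12.05
position: [615.8, 275.2, 139.1]
ee_rot: [0.708, -0.006, -0.001, -0.706]
contact_force: [0.4, 0.6, 0.0]
gripper_width: 85.1
```

```bash
python3 - <<'E'
from h import *
import pickle
p,Rt,s=st(); print(p,(Rt.inv()*down(-.0146)).as_rotvec())
d=snap('wrist'); pickle.dump(d,open('w5.pkl','wb'))
q=proj(d,[[613,275,62]])[0]; print(q)
x=die(d,(int(q[0])-75,int(q[1])-75,int(q[0])+75,int(q[1])+75),62); print(x)
im=d['color'][:,:,::-1].copy()
c=x[0][:2]; a=x[0][2]; t=np.linspace(0,2*np.pi,100); r=np.minimum(32,26/np.maximum(np.cos(t-a),1e-3))
o=proj(d,np.c_[c[0]+r*np.cos(t),c[1]+r*np.sin(t),np.full(100,62)])
cv2.polylines(im,[o.astype(np.int32).reshape(-1,1,2)],True,(0,0,255),1)
cv2.imwrite('pics/w5.png',cv2.resize(im,(800,600),interpolation=cv2.INTER_CUBIC))
E
```

```text
[615.77943517 275.1770167  139.11375488] [ 0.00337179  0.00702234 -0.00918052]
[256.37007605 202.2484249 ]
(array([612.78218249, 275.96814305,   3.24275243]), np.float64(1.181262497548068), array([56.37244548, 61.04461951]))
```

View pics/w5.png

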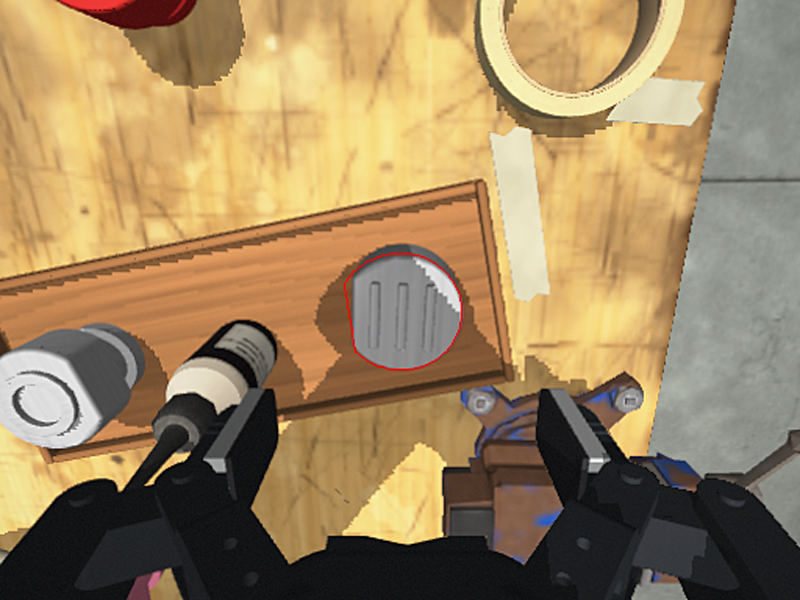

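The ribs run vertical in the image at x = 372, 402 and 430, with the flat at left, so the jaw axis is aligned within about 0.03 rad. The outline fits the head at (403,312). The ring die stands upright in the tray at (45,400). The vise feet at (480,400) and (628,395) are close by, so I check their clearance while planning the descent.

```bash
python3 - <<'E'
from h import *
import pickle
d=pickle.load(open('w5.pkl','rb')); p,Rt,_=st()
for px,zs in (((628,385),(15,30)),((480,388),(15,30)),((560,455),(40,80)),((500,420),(20,60)),((450,468),(40,80))):
    for z in zs: print(px,z,(plane(d,np.array([px])*.64,z)[0]-[615,275,0]).round(0))
ims=pickle.load(open('i0.pkl','rb'))
print('vise top, top view',[(z,plane(ims['top'],np.array([[397,262],[365,245]])*.64,z).round(0).tolist()) for z in (40,80)])
plan([615.5,275.3,50],down(-.0146),.085,n=4)
E
```

```text
(628, 385) 15 [145. -67.  15.]
(628, 385) 30 [137. -58.  30.]
(480, 388) 15 [ 49. -69.  15.]
(480, 388) 30 [ 46. -60.  30.]
(560, 455) 40 [  97. -102.   40.]
(560, 455) 80 [ 81. -72.  80.]
(500, 420) 20 [ 62. -90.  20.]
(500, 420) 60 [ 53. -64.  60.]
(450, 468) 40 [  28. -112.   40.]
(450, 468) 80 [ 24. -80.  80.]
vise top, top view [(40, [[641.0, 140.0, 40.0], [674.0, 200.0, 40.0]]), (80, [[635.0, 140.0, 80.0], [667.0, 198.0, 80.0]])]
4 rows: [[0.0001,0.0223,0.0001,0.001,0.002,-0.002,0.085],[0.0001,0.0223,0.0,0.001,0.002,-0.002,0.085],[0.0,0.0223,0.0,0.001,0.002,-0.002,0.085],[-0.0,0.0223,0.0,0.001,0.002,-0.002,0.085]]
```

>>> play_rows --pt "0 0.022 0 0.001 0.002 -0.002 0.085" --pt "0 0.022 0 0.001 0.002 -0.002 0.085" --pt "0 0.022 0 0.001 0.002 -0.002 0.085" --pt "0 0.02 0 0.001 0.002 -0.002 0.085" --pt "0 0 0 0 0 0 0.075" --pt "0 0 0 0 0 0 0.07" --pt "0 0 0 0 0 0 0.07"

```text
clock: 12.8
position: [615.5, 276.2, 48.7]
ee_rot: [0.708, -0.004, 0.001, -0.706]
contact_force: [0.0, -0.0, 0.5]
gripper_width: 69.9
```

```bash
python3 - <<'E'
from h import *
p,Rt,s=st(); print(p,s['contact_force'],s['gripper_width'])
plan([615.8,275.3,25],down(-.0146),.07,n=3)
E
```

```text
[615.45662179 276.15876346  48.65404154] [ 0.02278724 -0.01836889  0.51039487] 69.94882248625736
3 rows: [[0.0001,0.0079,-0.0003,0.001,0.002,-0.001,0.07],[0.0001,0.0079,-0.0003,0.001,0.002,-0.001,0.07],[0.0001,0.0079,-0.0003,0.001,0.002,-0.001,0.07]]
```

>>> play_rows --pt "0 0.008 0 0.001 0.002 -0.001 0.07" --pt "0 0.008 0 0.001 0.002 -0.001 0.07" --pt "0 0.008 0 0.001 0.002 -0.001 0.068" --pt "0 0 0 0 0 0 0.066" --pt "0 0 0 0 0 0 0.066"

```text
clock: 13.3
position: [617.0, 277.3, 25.8]
ee_rot: [-0.706, 0.003, -0.006, 0.708]
contact_force: [-0.5, 0.4, 0.6]
gripper_width: 66.1
```

>>> play_rows --pt "0 0.001 -0.001 0 0 0 0.062" --pt "0 0 0 0 0 0 0.057" --pt "0 0 0 0 0 0 0.052" --pt "0 0 0 0 0 0 0.05" --pt "0 0 0 0 0 0 0.05" --pt "0 0 0 0 0 0 0.05"

```text
clock: 13.9
position: [616.8, 276.1, 25.1]
ee_rot: [-0.706, 0.003, -0.006, 0.708]
contact_force: [0.8, 0.2, 0.0]
gripper_width: 57.0
```

```bash
python3 - <<'E'
from h import *
p,Rt,s=st(); print(p,Rt.apply([1,0,0]),Rt.apply([0,1,0]),s['contact_force'],s['wrist_torque'],s['gripper_width'])
d=snap('wrist'); 
import pickle; pickle.dump(d,open('w6.pkl','wb'))
E
```

```text
[616.79844761 276.08762591  25.09644006] [ 0.99990666 -0.01299815  0.00421035] [ 0.00426069  0.0038478  -0.99998352] [0.79674657 0.20315543 0.02031756] [-0.02402531  0.16720632  0.00540132] 57.026555176089225
```

>>> play_rows --pt "0 -0.01 0 0 0 0 0.05" --pt "0 -0.02 0 0 0 0 0.05" --pt "0 -0.03 0 0 0 0 0.05" --pt "0 -0.03 0 0 0 0 0.05" --pt "0 -0.03 0 0 0 0 0.05" --pt "0 -0.03 0 0 0 0 0.05" --pt "0 -0.02 0 0 0 0 0.05" --pt "0 0 0 0 0 0 0.05"

```text
clock: 14.75
position: [612.2, 273.1, 196.0]
ee_rot: [0.708, -0.009, 0.002, -0.706]
contact_force: [-0.1, -0.4, -4.4]
gripper_width: 57.0
```

```bash
python3 - <<'E'
from h import *
p0,R0,s=st(); print(p0,s['contact_force'],s['gripper_width'])
a0=np.arctan2(*R0.apply([1,0,0])[[1,0]]); n=20; yaws=np.linspace(a0,-2.85,n+1)[:-1]; g=np.array([515.6,-31.2,0]); d=(g-p0)/n/1000; d[2]=.0025
print(a0,(-2.85-a0)/n,str([[*(float(round(x,3)) for x in down(a).inv().apply(d))] for a in yaws]).replace(' ',''))
E
```

```text
[612.21211648 273.13531104 195.97362106] [-0.06105975 -0.36868982 -4.40276684] 56.97135773700415
-0.01642660523239095 -0.14167866973838045 [[-0.005,-0.002,-0.015],[-0.002,-0.003,-0.016],[-0.0,-0.002,-0.016],[0.002,-0.003,-0.016],[0.004,-0.003,-0.015],[0.006,-0.002,-0.015],[0.008,-0.002,-0.014],[0.01,-0.003,-0.012],[0.012,-0.002,-0.011],[0.013,-0.002,-0.009],[0.014,-0.002,-0.007],[0.015,-0.002,-0.005],[0.016,-0.002,-0.003],[0.016,-0.002,-0.0],[0.016,-0.003,0.002],[0.015,-0.002,0.004],[0.015,-0.003,0.006],[0.014,-0.002,0.008],[0.012,-0.002,0.01],[0.011,-0.002,0.012]]
```

>>> play_rows --pt "-0.005 -0.0025 -0.015 0 0.142 0 0.05" --pt "-0.002 -0.0025 -0.016 0 0.142 0 0.05" --pt "0 -0.0025 -0.016 0 0.142 0 0.05" --pt "0.002 -0.0025 -0.016 0 0.142 0 0.05" --pt "0.004 -0.0025 -0.015 0 0.142 0 0.05" --pt "0.006 -0.0025 -0.015 0 0.142 0 0.05" --pt "0.008 -0.0025 -0.014 0 0.142 0 0.05" --pt "0.01 -0.0025 -0.012 0 0.142 0 0.05" --pt "0.012 -0.0025 -0.011 0 0.142 0 0.05" --pt "0.013 -0.0025 -0.009 0 0.142 0 0.05"

```text
clock: 15.75
position: [545.5, 116.4, 204.2]
ee_rot: [0.53, -0.49, 0.473, -0.505]
contact_force: [-0.3, -0.1, -3.3]
gripper_width: 56.9
```

>>> play_rows --pt "0.014 -0.0025 -0.007 0 0.142 0 0.05" --pt "0.015 -0.0025 -0.005 0 0.142 0 0.05" --pt "0.016 -0.0025 -0.003 0 0.142 0 0.05" --pt "0.016 -0.0025 0 0 0.142 0 0.05" --pt "0.016 -0.0025 0.002 0 0.142 0 0.05" --pt "0.015 -0.0025 0.004 0 0.142 0 0.05" --pt "0.015 -0.0025 0.006 0 0.142 0 0.05" --pt "0.014 -0.0025 0.008 0 0.142 0 0.05" --pt "0.012 -0.0025 0.01 0 0.142 0 0.05" --pt "0 0 0 0 0 0 0.05"

```text
clock: 16.75
position: [474.5, -23.2, 215.7]
ee_rot: [0.133, -0.698, 0.699, -0.081]
contact_force: [0.5, 0.5, -4.2]
gripper_width: 57.3
```

```bash
python3 - <<'E'
from h import *
p0,R0,s=st(); print(p0,s['contact_force'],s['gripper_width'],s['joints'][5])
plan([515.6,-31.2,100],down(-2.85),.05)
E
```

```text
[474.50464511 -23.18757796 215.69628397] [ 0.51805298  0.47272629 -4.2021097 ] 57.335557247968985 0.02038916999755818
3 rows: [[-0.015,0.0375,0.0071,0.003,0.004,0.024,0.05],[-0.0142,0.0379,0.0069,0.003,0.004,0.024,0.05],[-0.0133,0.0382,0.0067,0.003,0.004,0.024,0.05]]
```

>>> play_rows --pt "-0.011 0.024 0.005 0.002 0.003 0.018 0.05" --pt "-0.011 0.024 0.005 0.002 0.003 0.018 0.05" --pt "-0.011 0.024 0.005 0.002 0.003 0.018 0.05" --pt "-0.01 0.024 0.005 0.002 0.003 0.018 0.05" --pt "0 0 0 0 0 0 0.05" --pt "0 0 0 0 0 0 0.05"

```text
clock: 17.35
position: [515.8, -29.2, 110.3]
ee_rot: [-0.107, 0.701, -0.698, 0.104]
contact_force: [-0.4, -0.0, -4.0]
gripper_width: 56.9
```

```bash
python3 - <<'E'
from h import *
p0,R0,s=st(); print(p0,s['contact_force'],s['gripper_width'])
plan([515.6,-31.2,84],down(-2.845),.05,n=4)
E
```

```text
[515.77513488 -29.15431552 110.28566812] [-3.73846025e-01 -2.55367214e-03 -4.01472442e+00] 56.86716280635434
4 rows: [[0.0002,0.0066,0.0005,0.001,0.001,0.001,0.05],[0.0002,0.0066,0.0005,0.001,0.001,0.001,0.05],[0.0002,0.0066,0.0005,0.001,0.001,0.001,0.05],[0.0002,0.0066,0.0005,0.001,0.001,0.001,0.05]]
```

>>> play_rows --pt "0 0.007 0.001 0.001 0.001 0.001 0.05" --pt "0 0.007 0.001 0.001 0.001 0.001 0.05" --pt "0 0.007 0.001 0.001 0.001 0.001 0.05" --pt "0 0.006 0 0.001 0.001 0.001 0.05" --pt "0 0 0 0 0 0 0.05" --pt "0 0 0 0 0 0 0.05"

```text
clock: 17.95
position: [517.6, -31.2, 84.0]
ee_rot: [-0.103, 0.7, -0.699, 0.107]
contact_force: [0.4, 0.2, -3.9]
gripper_width: 57.0
```

```bash
cat > g.py <<'E'
from h import *
import sys
p,Rt,s=st(); e=np.array([515.6,-31.2,49.1])-p; print(p,'to seat in tool mm',Rt.inv().apply(e).round(2),'rot',(Rt.inv()*down(-2.845)).as_rotvec().round(4),'F',Rt.inv().apply(s['contact_force']).round(1),'T',Rt.inv().apply(s['wrist_torque']).round(2),s['gripper_width'])
E
python3 g.py
```

```text
[517.60754696 -31.16513662  83.95264805] to seat in tool mm [ 2.13 34.84 -0.55] rot [ 0.0004  0.0024 -0.0058] F [-0.5  3.9 -0.1] T [-0.02 -0.    0.01] 56.95217193753451
```

>>> play_rows --pt "0.0015 0.003 0 0 0.002 -0.005 0.05" --pt "0.001 0.003 0 0 0 0 0.05" --pt "0 0.003 0 0 0 0 0.05" --pt "0 0 0 0 0 0 0.05" --pt "0 0 0 0 0 0 0.05"

```text
clock: 18.45
position: [515.6, -31.9, 74.9]
ee_rot: [-0.104, 0.699, -0.699, 0.105]
contact_force: [0.4, -0.0, -3.8]
gripper_width: 57.0
```

```bash
python3 g.py
```

```text
[515.59095598 -31.8800787   74.89225713] to seat in tool mm [-0.16 25.79 -0.64] rot [ 0.0001  0.0004 -0.002 ] F [-0.4  3.8  0.1] T [ 0.03  0.02 -0.  ] 56.974507675943414
```

>>> play_rows --pt "0 0.004 -0.0005 0 0 -0.002 0.05" --pt "0 0.003 0 0 0 0 0.05" --pt "0 0.003 0 0 0 0 0.05" --pt "0 0 0 0 0 0 0.05"

```text
clock: 18.85
position: [515.1, -31.6, 64.2]
ee_rot: [0.105, -0.699, 0.699, -0.104]
contact_force: [-0.5, 0.8, -4.5]
gripper_width: 56.8
```

```bash
python3 g.py
```

```text
[515.11832132 -31.61505926  64.16177228] to seat in tool mm [-0.6  15.06 -0.26] rot [-0.0001  0.0005  0.0011] F [ 0.2  4.5 -0.9] T [ 0.   -0.   -0.04] 56.79215454618666
```

>>> play_rows --pt "0 0.004 0 0 0 0 0.05" --pt "0 0.004 0 0 0 0 0.05" --pt "0 0.004 0 0 0 0 0.05" --pt "0 0 0 0 0 0 0.05"

```text
clock: 19.25
position: [515.1, -31.6, 50.9]
ee_rot: [0.105, -0.699, 0.699, -0.104]
contact_force: [-0.2, -0.1, -4.3]
gripper_width: 56.9
```

```bash
python3 g.py
```

```text
[515.10022824 -31.6378042   50.89232363] to seat in tool mm [-0.61  1.79 -0.27] rot [-0.      0.0004  0.0013] F [0.2 4.3 0.1] T [ 0.03  0.03 -0.03] 56.94599883588963
```

>>> play_rows --pt "0 0.002 0 0 0 0 0.05" --pt "0 0.003 0 0 0 0 0.05" --pt "0 0.003 0 0 0 0 0.05"

```text
clock: 19.55
position: [515.5, -31.5, 48.9]
ee_rot: [0.106, -0.698, 0.7, -0.105]
contact_force: [-8.7, 1.5, 18.6]
gripper_width: 56.6
```

```bash
python3 g.py
```

```text
[515.47167622 -31.52738856  48.92107731] to seat in tool mm [-0.22 -0.18 -0.27] rot [-0.0019  0.0028  0.0023] F [  8.  -18.6  -3.9] T [-1.04  0.2  -2.26] 56.60403140617397
```

>>> play_rows --pt "0 -0.001 0 0 0 0 0.058" --pt "0 0 0 0 0 0 0.062" --pt "0 0 0 0 0 0 0.068" --pt "0 0 0 0 0 0 0.072" --pt "0 -0.01 0 0 0 0 0.075" --pt "0 -0.03 0 0 0 0 0.075" --pt "0 -0.04 0 0 0 0 0.075" --pt "0 -0.035 0 0 0 0 0.075" --pt "0 0 0 0 0 0 0.075"

```text
clock: 20.45
position: [518.9, -31.0, 173.2]
ee_rot: [0.104, -0.698, 0.7, -0.108]
contact_force: [0.8, -0.2, 0.2]
gripper_width: 74.9
```

```bash
python3 - <<'E'
from h import *
p0,R0,s=st(); print(p0,s['contact_force'],s['gripper_width'])
a0=np.arctan2(*R0.apply([1,0,0])[[1,0]]); n=10; yaws=np.linspace(a0,-1.457,n+1)[:-1]; g=np.array([554,-149.7,0]); d=(g-p0)/n/1000; d[2]=.0025
print(a0,(-1.457-a0)/n,str([[*(float(round(x,3)) for x in down(a).inv().apply(d))] for a in yaws]).replace(' ',''))
E
```

```text
[518.87411091 -30.99274523 173.15702809] [ 0.83344332 -0.2264437   0.24019895] 74.86866730472104
-2.839885138869292 0.13828851388692917 [[0.0,-0.002,0.012],[0.002,-0.003,0.012],[0.004,-0.003,0.012],[0.005,-0.003,0.011],[0.007,-0.002,0.01],[0.008,-0.002,0.009],[0.009,-0.002,0.008],[0.01,-0.002,0.007],[0.011,-0.002,0.005],[0.012,-0.002,0.004]]
```

>>> play_rows --pt "0 -0.002 0.012 0 -0.138 0 0.07" --pt "0.002 -0.002 0.012 0 -0.138 0 0.06" --pt "0.004 -0.002 0.012 0 -0.138 0 0.05" --pt "0.005 -0.002 0.011 0 -0.138 0 0.05" --pt "0.007 -0.002 0.01 0 -0.138 0 0.05" --pt "0.008 -0.002 0.009 0 -0.138 0 0.05" --pt "0.009 -0.002 0.008 0 -0.138 0 0.05" --pt "0.01 -0.002 0.007 0 -0.138 0 0.05" --pt "0.011 -0.002 0.005 0 -0.138 0 0.05" --pt "0 0 0 0 0 0 0.05"

```text
clock: 21.45
position: [551.1, -139.1, 193.4]
ee_rot: [-0.504, 0.492, -0.496, 0.508]
contact_force: [0.8, 0.5, 0.1]
gripper_width: 50.0
```

```bash
cat > k.py <<'E'
from h import *
import sys
g=[float(x) for x in sys.argv[1:6]]
p,Rt,s=st(); print(p,'yaw',np.arctan2(*Rt.apply([1,0,0])[[1,0]]),'F',Rt.inv().apply(s['contact_force']).round(1),'T',Rt.inv().apply(s['wrist_torque']).round(2),s['gripper_width'])
plan(g[:3],down(g[3]),.05,n=int(g[4]))
E
python3 k.py 554 -149.7 135 -1.457 3
```

```text
[ 551.06510676 -139.06585994  193.39823927] yaw -1.546668419669294 F [-0.5 -0.1  0.8] T [-0.06  0.02  0.  ] 50.03759875491877
3 rows: [[0.0035,0.0195,0.0007,-0.002,-0.03,0.001,0.05],[0.0036,0.0195,0.0007,-0.002,-0.03,0.001,0.05],[0.0036,0.0195,0.0006,-0.002,-0.03,0.001,0.05]]
```

>>> play_rows --pt "0.0035 0.019 0.001 0 -0.03 0 0.05" --pt "0.0035 0.019 0.001 0 -0.03 0 0.05" --pt "0.0035 0.015 0.001 0 -0.03 0 0.05" --pt "0 0 0 0 0 0 0.05" --pt "0 0 0 0 0 0 0.05"

```text
clock: 21.95
position: [554.4, -148.2, 138.8]
ee_rot: [-0.523, 0.472, -0.476, 0.526]
contact_force: [0.6, 0.6, -0.5]
gripper_width: 50.3
```

```bash
python3 k.py 554 -149.7 73 -1.457 6; python3 - <<'E'
from h import *
d=snap('wrist'); im=d['color'][:,:,::-1].copy()
for q in proj(d,[[554,-149.7,107],[554+42*np.cos(.114),-149.7+42*np.sin(.114),107],[554-32*np.cos(.114),-149.7-32*np.sin(.114),107]]): cv2.circle(im,tuple(q.astype(int)),3,(0,0,255),1)
cv2.imwrite('pics/w7.png',cv2.resize(im,(800,600),interpolation=cv2.INTER_CUBIC))
E
```

```text
[ 554.38102738 -148.17740542  138.81375703] yaw -1.4690177604958716 F [-0.5  0.5  0.6] T [ 0.04  0.01 -0.  ] 50.29745921035938
6 rows: [[0.0002,0.011,-0.0002,-0.001,-0.002,0.0,0.05],[0.0002,0.011,-0.0002,-0.001,-0.002,0.0,0.05],[0.0002,0.011,-0.0001,-0.001,-0.002,0.0,0.05],[0.0002,0.011,-0.0001,-0.001,-0.002,0.0,0.05],[0.0002,0.011,-0.0001,-0.001,-0.002,0.0,0.05],[0.0002,0.011,-0.0001,-0.001,-0.002,0.0,0.05]]
```

View pics/w7.png

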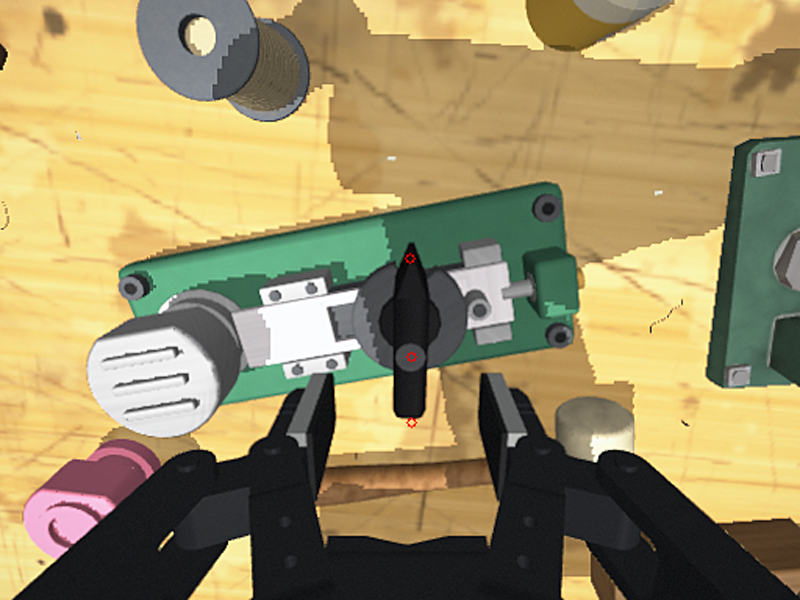

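The wing grip runs along (410,243) to (410,417) and its axis cap at (411,357) lies on my mark. The fingers straddle it, and the ribbed die sits upright on the post at (155,380). Going down to pinch the grip.

>>> play_rows --pt "0 0.011 0 0 -0.002 0 0.05" --pt "0 0.011 0 0 -0.002 0 0.05" --pt "0 0.011 0 0 -0.002 0 0.05" --pt "0 0.011 0 0 -0.002 0 0.05" --pt "0 0.011 0 0 -0.002 0 0.05" --pt "0 0.006 0 0 -0.002 0 0.05" --pt "0 0 0 0 0 0 0.05" --pt "0 0 0 0 0 0 0.05"

```text
clock: 22.8
position: [555.3, -147.4, 73.5]
ee_rot: [-0.525, 0.469, -0.473, 0.529]
contact_force: [0.1, -0.2, 0.5]
gripper_width: 49.8
```

```bash
python3 k.py 554 -149.7 74 -1.457 2
```

```text
[ 555.2953352  -147.36295124   73.51688477] yaw -1.45774834682444 F [ 0.2 -0.5  0.1] T [-0.02 -0.03  0.03] 49.75835677124973
2 rows: [[0.0011,-0.0002,-0.0008,-0.004,-0.0,0.001,0.05],[0.0011,-0.0002,-0.0008,-0.004,-0.0,0.001,0.05]]
```

>>> play_rows --pt "0.002 -0.001 -0.0015 0 0 0 0.04" --pt "0 -0.001 0 0 0 0 0.03" --pt "0 0 0 0 0 0 0.02" --pt "0 0 0 0 0 0 0.01" --pt "0 0 0 0 0 0 0.008" --pt "0 0 0 0 0 0 0.008"

```text
clock: 23.4
position: [554.8, -149.6, 77.1]
ee_rot: [-0.525, 0.468, -0.474, 0.53]
contact_force: [1.2, -1.0, -0.0]
gripper_width: 14.1
```

```bash
python3 k.py 554 -149.7 74 -1.457 2
```

```text
[ 554.77295924 -149.63644176   77.13353586] yaw -1.4574725541876825 F [1.2 0.  1. ] T [-0.06 -0.12 -0.02] 14.135872548720858
2 rows: [[-0.0,0.0016,-0.0004,-0.006,-0.0,0.001,0.05],[-0.0,0.0016,-0.0004,-0.006,-0.0,0.001,0.05]]
```

>>> play_rows --pt "0 0 0 0 0.1 0 0.008" --pt "0 0 0 0 0.12 0 0.008" --pt "0 0 0 0 0.12 0 0.008" --pt "0 0 0 0 0.12 0 0.008" --pt "0 0 0 0 0 0 0.008"

```text
clock: 23.9
position: [554.6, -150.4, 77.1]
ee_rot: [0.4, -0.578, 0.584, -0.405]
contact_force: [0.2, 0.5, -1.1]
gripper_width: 14.1
```

```bash
python3 k.py 554.5 -149.7 76 -2.85 10
```

```text
[ 554.56417343 -150.39278451   77.11013031] yaw -1.9291108811119602 F [-0.6  1.1  0. ] T [-0.07  0.17 -0.16] 14.066389775930483
10 rows: [[-0.0001,0.0001,-0.0,-0.001,0.092,-0.001,0.05],[-0.0001,0.0001,-0.0,-0.001,0.092,-0.001,0.05],[-0.0001,0.0001,-0.0,-0.001,0.092,-0.001,0.05],[-0.0001,0.0001,-0.0,-0.001,0.092,-0.001,0.05],[-0.0,0.0001,-0.0001,-0.001,0.092,-0.001,0.05],[-0.0,0.0001,-0.0001,-0.001,0.092,-0.001,0.05],[-0.0,0.0001,-0.0001,-0.001,0.092,-0.001,0.05],[-0.0,0.0001,-0.0001,-0.001,0.092,-0.001,0.05],[-0.0,0.0001,-0.0001,-0.001,0.092,-0.001,0.05],[-0.0,0.0001,-0.0001,-0.001,0.092,-0.001,0.05]]
```

>>> play_rows --pt "0 0 0 0 0.12 0 0.008" --pt "0 0 0 0 0.12 0 0.008" --pt "0 0 0 0 0.12 0 0.008" --pt "0 0 0 0 0.12 0 0.008" --pt "0 0 0 0 0.1 0 0.008" --pt "0 0 0 0 0.1 0 0.008" --pt "0 0 0 0 0 0 0.008"

```text
clock: 24.6
position: [553.8, -151.2, 77.1]
ee_rot: [0.183, -0.68, 0.685, -0.187]
contact_force: [-0.5, -0.4, -0.5]
gripper_width: 14.2
```

```bash
python3 k.py 554.5 -149.7 76 -2.85 3
```

```text
[ 553.76660964 -151.23243091   77.10044133] yaw -2.6111863138470706 F [0.6 0.5 0.1] T [ 0.13  0.44 -0.18] 14.20144653151984
3 rows: [[-0.0005,0.0004,-0.0003,-0.003,0.08,-0.001,0.05],[-0.0004,0.0004,-0.0004,-0.003,0.08,-0.001,0.05],[-0.0004,0.0004,-0.0004,-0.003,0.08,-0.001,0.05]]
```

>>> play_rows --pt "0 0 0 0 0.09 0 0.008" --pt "0 0 0 0 0.08 0 0.008" --pt "0 0 0 0 0.06 0 0.008" --pt "0 0 0 0 0 0 0.008" --pt "0 0 0 0 0 0 0.008"

```text
clock: 25.1
position: [553.6, -151.3, 77.1]
ee_rot: [0.109, -0.696, 0.701, -0.112]
contact_force: [0.3, 0.0, 0.3]
gripper_width: 14.0
```

```bash
python3 k.py 554.5 -149.7 76 -2.85 3
```

```text
[ 553.58463739 -151.32438265   77.10543268] yaw -2.8272421708836775 F [-0.3 -0.3  0. ] T [ 0.24  0.07 -0.16] 13.96314891015326
3 rows: [[-0.0005,0.0004,-0.0004,-0.003,0.008,-0.001,0.05],[-0.0005,0.0004,-0.0004,-0.003,0.008,-0.001,0.05],[-0.0005,0.0004,-0.0004,-0.003,0.008,-0.001,0.05]]
```

>>> play_rows --pt "0 0 0 0 0.03 0 0.008" --pt "0 0 0 0 0.02 0 0.008" --pt "0 0 0 0 0 0 0.008"

```text
clock: 25.4
position: [553.6, -151.4, 77.1]
ee_rot: [0.092, -0.698, 0.704, -0.095]
contact_force: [0.3, -0.2, -0.2]
gripper_width: 14.2
```

```bash
python3 k.py 554.5 -149.7 76 -2.85 3
```

```text
[ 553.55796565 -151.36334127   77.10612425] yaw -2.875456630560843 F [-0.2  0.2  0.3] T [ 0.2  -0.05 -0.22] 14.231361724225899
3 rows: [[-0.0004,0.0004,-0.0005,-0.003,-0.008,-0.001,0.05],[-0.0005,0.0004,-0.0005,-0.003,-0.008,-0.001,0.05],[-0.0005,0.0004,-0.0004,-0.003,-0.008,-0.001,0.05]]
```

>>> play_rows --pt "0 0 0 0 0 0 0.02" --pt "0 0 0 0 0 0 0.035" --pt "0 0 0 0 0 0 0.05" --pt "0 0 0 0 0 0 0.05" --pt "0 -0.02 0 0 0 0 0.05" --pt "0 -0.03 0 0 0 0 0.05" --pt "0 -0.04 0 0 0 0 0.05" --pt "0 -0.04 0 0 0 0 0.06" --pt "0 -0.03 0 0 0 0 0.07" --pt "0 0 0 0 0 0 0.08"

```text
clock: 26.4
position: [552.5, -150.6, 242.8]
ee_rot: [0.092, -0.698, 0.703, -0.095]
contact_force: [0.9, 0.4, 0.5]
gripper_width: 79.7
```

```bash
python3 - <<'E'
from h import *
p,Rt,s=st(); print(p,s['contact_force'])
d=snap('wrist'); e=snap('side')
cv2.imwrite('pics/w8.png',cv2.resize(d['color'][:,:,::-1],(800,600),interpolation=cv2.INTER_CUBIC))
cv2.imwrite('pics/s8.png',cv2.resize(e['color'][100:340,140:460,::-1],(800,600),interpolation=cv2.INTER_CUBIC))
E
```

```text
[ 552.54518565 -150.62373622  242.80343427] [0.93814959 0.36807835 0.537411  ]
```

View pics/w8.png

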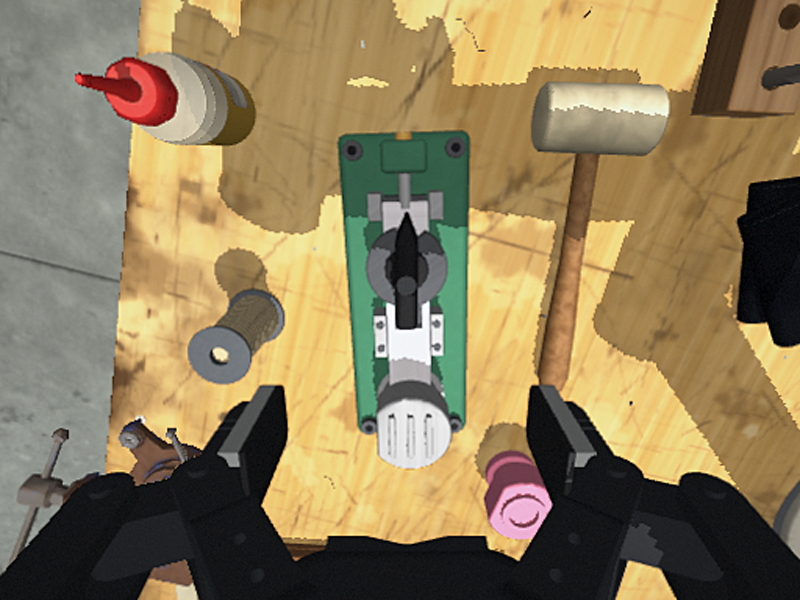

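View pics/s8.png

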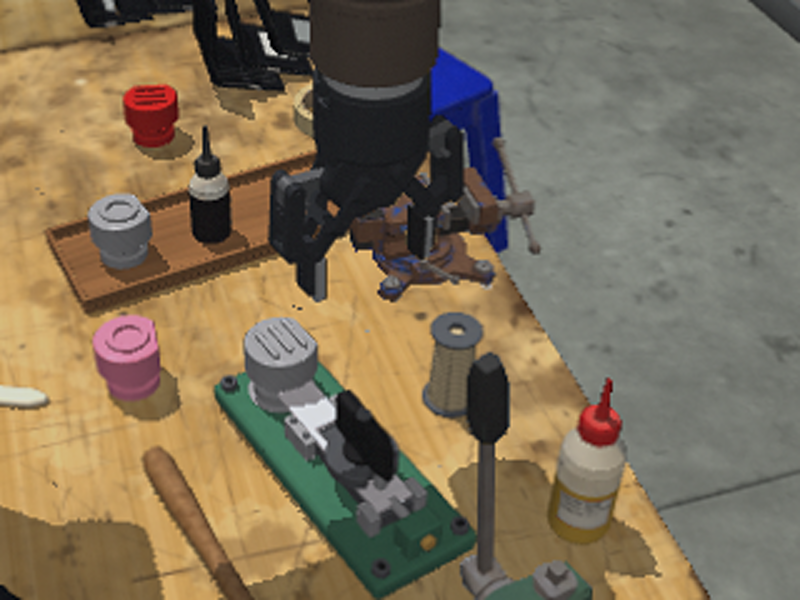

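The knob's point at (405,213) is directly up from its axis at (407,286), along the stand's +x. The spring rod at (404,190) is about 10 px (roughly 9 mm) longer than before, so the roller has dropped into the notch and the bolt is forward. The side crop shows the ribbed die seated on the post and the ring die upright in the tray at (120,230). Bottle, spool and mallet look untouched.

```bash
python3 -c "
from bench import *
print(job_done())"
```

```text
the job is handed in; nothing more can be done
None
```

The die change is done and handed in at about 26 s of the 72 s allowed. I lifted the ring-faced die off the post and stood it upright in the tray's free place. I then fitted the ribbed die on the keyed post and turned the knob about 1.42 rad clockwise before backing the gripper well clear.

**Last checks:**
- **Ring die:** it touched the tray floor at about 20 N and stands upright in the final side view.
- **Ribbed die:** the tool stopped at 48.9 mm, against 49.1 mm expected for a full seat, pressing with 18.6 N.
- **Knob:** its point lines up with the stand's +x. The turning torque pushed it round on the ramp, then fell to about zero.
- **Bolt:** the spring rod looks about 9 mm longer than before, which fits the roller being in the notch. I judged this by eye from the pictures; there is no direct reading of the bolt.
- **Other things:** bottle, spool and mallet look unmoved, though I did not measure them again.

**Disagreements:** the stand and tray measured 5–10 mm short of their given sizes. A second fit of the ribbed die's flat was off by about 0.1 rad, so I went by its ribs instead. Neither affected the result.

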